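# Find the packed gift box by its weight and hold it up

### The arm

A 7-joint arm with a two-finger parallel gripper is mounted at the origin on a cart in front of the work surface, level with it; the furniture and walls round the work are solid. World frame = base frame: x ahead of the robot, y to its left, z up, the work surface at z = 0. Lengths are in mm, angles in rad, forces in N, time in s.
With the tool pointing down it reaches from about 350 to 900 mm from the base axis. Payload 19.9 kg.
Tool frame: the origin (TCP) lies on the centre line of the jaws, within the pads' length; the fingertips stand 19 mm ahead of it and the grasp point (between the pads) is the TCP (tip_reach is the z of the fingertips in the tool frame, in mm); z points along the fingers, x is the direction in which the jaws open and shut, and the axes are right-handed (so a half turn about z gives the same grasp; the last joint's range is limited). The gripper opens to 94 mm and grips with 3 to 60 N. Pads are 16 mm wide; open, the fingers measure 119 mm over their backs; the gripper's body (75 mm by 177 mm) begins 78 mm behind the grasp point.
Start: joints at [1.175, 0.417, -0.01, 1.614, 0.005, 1.111, -0.053], TCP at [216.534, -586.271, 224.425] pointing down, gripper open.
Joint ranges: [-2.81, 2.81], [-0.39, 2.02], [-1.27, 1.25], [0.06, 2.57], [-1.19, 4.33], [0.19, 2], [-2.82, 2.82]. Speed limits (rad/s): [1.89, 1.89, 2.39, 2.39, 3.01, 3.01, 3.01].

### API

Orientations are given as a unit quaternion [w, x, y, z].
In Python, from cell import observe, snapshot, get_calibration, finish_job, find_in, place_of, tip_reach gives the robot as it stands.
- The arm moves only by the shell command python3 -m crank 'ROWS' [FORCE]. ROWS is a JSON object of lists of equal length, an entry for each row: "xyz": the shift along the tool's x, y, z in mm, a list of three; "delta_rot": the turn, a rotation vector about the tool's x, y, z in units of 8 degrees (1.0 is 8 degrees), a list of three; "hand": the gripper command: -1 is fully open, 1 is shut, values between are in proportion. In form: {"xyz": [[tx, ty, tz], ...], "delta_rot": [[ax, ay, az], ...], "hand": [hand, ...]}. A call has 1 to 10 rows; each row shifts and turns the pose as measured when the row begins, along the tool's axes as they then stand; what a row does not reach is not made up. A row lasts 1/10 s, in which the tool goes at most 50 mm and 8.59 degrees, less where a joint would pass 70% of its speed; a pose out of reach is approached as far as the arm can. A call with a gripper value outside its range is refused whole. The fingers move at their own pace and stop on an object; FORCE is the grip in N (left out, the last holds). Time passes only in rows, so rows that do not move let the fingers close. It gives the time, the measured TCP pose, the force and the opening at its end, in the units of the state.
- observe(): the state, without advancing time (a new reading comes with each control period).
- snapshot(name): name is "scene" or "top" or "wrist"; returns the picture (420x560x3 uint8, red, green, blue); there is no depth.
- get_calibration(name): a dict with "camera_matrix" (3x3 intrinsics, pixels), "rvec" (rotation vector, rad) and "tvec" (3), from world to camera coordinates, as OpenCV has them; the wrist camera has in their place "mount" (4x4, takes a point from camera to tool coordinates, whose origin is the TCP and whose axes are the tool frame's). Camera axes: x right, y down, z forward; pixel columns grow to the right and rows downward; lengths in mm; the calibration is good to about 2 mm. A picture is of the moment at which its call begins: read the wrist's pose just before it. get_calibration takes no time and is no camera call.
- finish_job(): hands the job in, once; it reports no verdict.
Trained networks look in the newest picture that a camera, given by its name, has taken for a name from the list of things; names that differ only in an ending like _2 or _b are one class to them, and where a whole thing is asked for, a point or a joint stands for the part that bears it (a point fixed in the world has none). Each returns a list of dicts, best first, with "conf" (0 to 1); they miss things now and then, are a little off and sometimes report something else, mostly with a low value. They report only what shows in the picture. A call takes as long as a camera call. They do not tell look-alikes from the thing itself.
- find_in(thing, camera): "location" ([column, row] in pixels, amid what is visible of it).
- place_of(thing, camera): "location" ([column, row] in pixels: a listed point, or the origin of a listed thing).
The state is a dict: "time": time; "joints": joint angles; "joint_velocities": joint speeds; "effort": joint torques, N m; "position": TCP position; "orientation": TCP orientation; "ft_force": force on the tool from outside, world axes, zero at the start; "torque": the same for the moment, N m; "width": finger opening in mm.
Only numpy, scipy, OpenCV 4.12 (cv2) and the standard library are available. Lean on these libraries where they do the work, as an engineer would, in place of code of your own. Each camera call takes 0.05 s, during which the arm holds its last target.

### The job

One of the three identical gift boxes in the packing tray already has a candle in a heavy stoneware pot inside, the other two are empty: find the packed one by weight, lifting a box by its top lip only a centimetre or so to feel it, so that no empty box leaves its compartment. Keep every box upright; lift the packed one out of the tray and finish while still holding it still and level, its underside at least 10 cm above the table; nothing is put down at the end. Leave the empty boxes standing in their own compartments and do not push or knock over the candles and tools round the tray.

Things in the scene. Friction and masses are not known exactly. Their poses are not given: they have to be found in the camera images.
- gift_box_1_mid (a point): centre, 70 mm above the underside, of one of three identical kraft cardboard gable gift boxes, in any compartment: 76 x 76 mm body 72 mm high, roof to 95 mm, then an upright lip to 140 mm to pinch, centred, 10 mm thick along the box's x, 64 mm long along its y; lip's middle 45 mm above this point; z up, axes within 0.05 rad of the tray's. Empty box 75 to 105 g, packed one 500 to 700 g
- gift_box_2_mid (a point): centre, 70 mm above the underside, of one of three identical kraft cardboard gable gift boxes, in any compartment: 76 x 76 mm body 72 mm high, roof to 95 mm, then an upright lip to 140 mm to pinch, centred, 10 mm thick along the box's x, 64 mm long along its y; lip's middle 45 mm above this point; z up, axes within 0.05 rad of the tray's. Empty box 75 to 105 g, packed one 500 to 700 g
- gift_box_3_mid (a point): centre, 70 mm above the underside, of one of three identical kraft cardboard gable gift boxes, in any compartment: 76 x 76 mm body 72 mm high, roof to 95 mm, then an upright lip to 140 mm to pinch, centred, 10 mm thick along the box's x, 64 mm long along its y; lip's middle 45 mm above this point; z up, axes within 0.05 rad of the tray's. Empty box 75 to 105 g, packed one 500 to 700 g
- packing_tray: open plywood tray fixed to the table, 105 mm (its x) by 305 mm (its y), 30 mm high, origin at the centre of its underside, z up; walls, floor and two dividers 6 mm thick; three compartments in a row along its y, each 93 x 93 mm inside, centres at y = +100, 0 and -100 mm; one gift box stands in each on the floor, 6 mm above the table
- spool: spool of wick standing near the robot's side of the tray, 52 mm across, 36 mm high; origin at its underside; leave alone
- stamp: small seal stamp with dark handle standing near the robot's side of the tray, 28 mm across, 82 mm high; origin at its underside; leave alone
- pillar: ribbed pillar candle standing behind the tray, 66 mm across, 109 mm high; origin at its underside; leave alone
- shell: scallop shell candle behind the tray, 52 x 78 x 46 mm; origin at its underside; leave alone
- cloud: cloud-shaped candle behind the tray, 88 x 93 x 55 mm; origin at its underside; leave alone
Mind the look-alikes: they are no part of the job. Leave any blue or red look-alike of the part that bears gift_box_1_mid alone.

How it is judged (in metres and radians):
At the end, for the whole second after the job is handed in: One box is held by the fingers alone, underside at least 95 mm above the table, within 0.10 rad of level, under 20 mm/s; the two left in the tray are the empty ones (each presses on it with under 2.5 N), upright, untouched, on their compartment floors, within 25 mm of their starts ((((height (world z) of gift_box_1_mid above 0.165 m and linear speed of gift_box_1 below 0.02 m/s and angular speed of gift_box_1 below 0.15 rad/s and contact force between gift_box_1 and the fingers above 2 N and contact force between gift_box_1 and packing_tray below 0.1 N and contact force between gift_box_1 and gift_box_2 below 0.1 N and contact force between gift_box_1 and gift_box_3 below 0.1 N and contact force between gift_box_1 and spool below 0.1 N and contact force between gift_box_1 and stamp below 0.1 N and contact force between gift_box_1 and pillar below 0.1 N and contact force between gift_box_1 and shell below 0.1 N and contact force between gift_box_1 and cloud below 0.1 N) and (distance of gift_box_2_mid from where it was at the start of the episode below 0.025 m and height (world z) of gift_box_2_mid below 0.084 m and contact force between gift_box_2 and packing_tray below 2.5 N and contact force between gift_box_2 and the arm below 0.1 N and contact force between gift_box_2 and the fingers below 0.1 N) and (distance of gift_box_3_mid from where it was at the start of the episode below 0.025 m and height (world z) of gift_box_3_mid below 0.084 m and contact force between gift_box_3 and packing_tray below 2.5 N and contact force between gift_box_3 and the arm below 0.1 N and contact force between gift_box_3 and the fingers below 0.1 N)) or ((height (world z) of gift_box_2_mid above 0.165 m and linear speed of gift_box_2 below 0.02 m/s and angular speed of gift_box_2 below 0.15 rad/s and contact force between gift_box_2 and the fingers above 2 N and contact force between gift_box_2 and packing_tray below 0.1 N and contact force between gift_box_2 and gift_box_1 below 0.1 N and contact force between gift_box_2 and gift_box_3 below 0.1 N and contact force between gift_box_2 and spool below 0.1 N and contact force between gift_box_2 and stamp below 0.1 N and contact force between gift_box_2 and pillar below 0.1 N and contact force between gift_box_2 and shell below 0.1 N and contact force between gift_box_2 and cloud below 0.1 N) and (distance of gift_box_1_mid from where it was at the start of the episode below 0.025 m and height (world z) of gift_box_1_mid below 0.084 m and contact force between gift_box_1 and packing_tray below 2.5 N and contact force between gift_box_1 and the arm below 0.1 N and contact force between gift_box_1 and the fingers below 0.1 N) and (distance of gift_box_3_mid from where it was at the start of the episode below 0.025 m and height (world z) of gift_box_3_mid below 0.084 m and contact force between gift_box_3 and packing_tray below 2.5 N and contact force between gift_box_3 and the arm below 0.1 N and contact force between gift_box_3 and the fingers below 0.1 N)) or ((height (world z) of gift_box_3_mid above 0.165 m and linear speed of gift_box_3 below 0.02 m/s and angular speed of gift_box_3 below 0.15 rad/s and contact force between gift_box_3 and the fingers above 2 N and contact force between gift_box_3 and packing_tray below 0.1 N and contact force between gift_box_3 and gift_box_1 below 0.1 N and contact force between gift_box_3 and gift_box_2 below 0.1 N and contact force between gift_box_3 and spool below 0.1 N and contact force between gift_box_3 and stamp below 0.1 N and contact force between gift_box_3 and pillar below 0.1 N and contact force between gift_box_3 and shell below 0.1 N and contact force between gift_box_3 and cloud below 0.1 N) and (distance of gift_box_1_mid from where it was at the start of the episode below 0.025 m and height (world z) of gift_box_1_mid below 0.084 m and contact force between gift_box_1 and packing_tray below 2.5 N and contact force between gift_box_1 and the arm below 0.1 N and contact force between gift_box_1 and the fingers below 0.1 N) and (distance of gift_box_2_mid from where it was at the start of the episode below 0.025 m and height (world z) of gift_box_2_mid below 0.084 m and contact force between gift_box_2 and packing_tray below 2.5 N and contact force between gift_box_2 and the arm below 0.1 N and contact force between gift_box_2 and the fingers below 0.1 N))) and angle between each of gift_box_1_mid, gift_box_2_mid, gift_box_3_mid's own z axis and vertical below 0.1 rad); the arm keeps its last pose, push and grip.
It fails at once if an empty box is lifted out of its compartment (more than 45 mm, while the packed one still stands with its weight on the tray) ((height (world z) of gift_box_1_mid above 0.121 m and contact force between any of gift_box_2, gift_box_3 and packing_tray above 3.5 N) or (height (world z) of gift_box_2_mid above 0.121 m and contact force between any of gift_box_1, gift_box_3 and packing_tray above 3.5 N) or (height (world z) of gift_box_3_mid above 0.121 m and contact force between any of gift_box_1, gift_box_2 and packing_tray above 3.5 N)).
It fails at once if a gift box is tipped by more than 0.3 rad (angle between any of gift_box_1_mid, gift_box_2_mid, gift_box_3_mid's own z axis and vertical above 0.3 rad).
It fails at once if a thing beside the tray is pushed more than 25 mm or knocked over (distance of any of spool, stamp, pillar, shell, cloud from where it was at the start of the episode above 0.025 m or angle between any of spool, stamp, pillar, shell, cloud's own z axis and vertical above 0.4 rad).
It also fails if it takes over 64 s, if anything falls off the work surface, if the arm or the gripper's body presses on something with over 40 N, if the wrist force passes 120 N, or if a joint passes its speed limit or range.

## Working session

There is one attempt and no reset: what is moved stays moved. The work goes in short steps, Python scripts to look and compute and a shell command to move; the robot and the scene stay as the last step left them, time stands still between calls to the robot, and variables do not carry over. Pictures are saved under pics/ and viewed, and the job is handed in when it is done.

```bash
ls; mkdir -p pics; cat > h.py <<'E'
import numpy as np, cv2
from cell import *
from scipy.spatial.transform import Rotation as R
def pose():
    s=observe(); q=s['orientation']; return np.array(s['position']),R.from_quat([q[1],q[2],q[3],q[0]]).as_matrix(),s
def cam(name):
    c=get_calibration(name);K=np.array(c['camera_matrix'],float)
    if 'mount' in c:
        p,Rm,_=pose();M=np.array(c['mount']);T=np.eye(4);T[:3,:3]=Rm;T[:3,3]=p;T=T@M
        W=np.linalg.inv(T);return K,W[:3,:3],W[:3,3]
    return K,cv2.Rodrigues(np.array(c['rvec'],float))[0],np.array(c['tvec'],float).ravel()
def proj(C,X):
    K,Rm,t=C;x=K@(Rm@np.array(X,float)+t);return x[:2]/x[2]
def ray(C,px):
    K,Rm,t=C;d=Rm.T@np.linalg.inv(K)@np.array([px[0],px[1],1.]);return -Rm.T@t,d/np.linalg.norm(d)
def atz(C,px,z):
    o,d=ray(C,px);return o+d*(z-o[2])/d[2]
def tri(rs):
    A=np.zeros((3,3));b=np.zeros(3)
    for o,d in rs:
        P=np.eye(3)-np.outer(d,d);A+=P;b+=P@o
    X=np.linalg.solve(A,b);return X,[np.linalg.norm((np.eye(3)-np.outer(d,d))@(X-o)) for o,d in rs]
def save(name,im,s=1.4):
    cv2.imwrite('pics/'+name,cv2.resize(im[:,:,::-1],None,fx=s,fy=s,interpolation=cv2.INTER_CUBIC))
E
python3 - <<'E'
from h import *
np.set_printoptions(precision=1,suppress=True)
p,Rm,s=pose();print(p,Rm,s['ft_force'],s['width'],tip_reach if not callable(tip_reach) else tip_reach())
for n in ['scene','top','wrist']:
    C=cam(n);im=snapshot(n);save(n+'0.png',im,1.4 if n!='wrist' else 1)
    print(n,'cam at',-C[1].T@C[2])
    for th in ['gift_box_1_mid','packing_tray','spool','stamp','pillar','shell','cloud']:
        for f in (place_of,):
            for r in f(th,n)[:5]:
                z=76 if 'gift' in th else 0
                print(n,th,np.round(r['location'],1),round(r['conf'],2),atz(C,r['location'],z))
E
```

```text
pics
[ 216.4 -586.   223.8] [[ 0.3 -0.9 -0. ]
 [-0.9 -0.3  0. ]
 [-0.   0.  -1. ]] [ 0.4 -0.6  0.8] 93.60865114354739 19.0
scene cam at [ 19.5 604.7 550.5]
scene gift_box_1_mid [304.3 275.5] 0.94 [343.  139.6  76. ]
scene gift_box_1_mid [277.2 209.5] 0.83 [537.6 -22.5  76. ]
scene gift_box_1_mid [322.5 174.2] 0.64 [ 557.5 -255.3   76. ]
scene gift_box_1_mid [382.4 221.5] 0.62 [ 308.3 -121.1   76. ]
scene packing_tray [278.2 233.7] 0.77 [542.3 -29.    0. ]
scene spool [316.5 257.1] 0.63 [409.8  -5.2   0. ]
scene stamp [337.6 234.3] 0.68 [ 419.1 -115.3    0. ]
scene pillar [255.8 205.8] 0.58 [ 683.5 -103.4    0. ]
scene shell [238.9 223.9] 0.93 [655.7  -4.    0. ]
scene cloud [208.  248.1] 0.59 [640.8 119.7   0. ]
scene cloud [276.6 234.3] 0.58 [543.9 -24.5   0. ]
top cam at [ 486.   -20.1 1222.8]
top gift_box_1_mid [384.8 188.5] 0.9 [ 577.  -290.4   76. ]
top gift_box_1_mid [319.3 302.4] 0.83 [ 318.2 -133.    76. ]
top gift_box_1_mid [199.5 292.9] 0.68 [345.6 139.5  76. ]
top gift_box_1_mid [269.9 204.7] 0.55 [543.7 -23.8  76. ]
top gift_box_1_mid [271.2 207.8] 0.3 [536.6 -26.7  76. ]
top packing_tray [270.1 206. ] 0.96 [544.4 -24.5   0. ]
top spool [261.5 261.1] 0.91 [410.2  -1.3   0. ]
top stamp [308.9 254.2] 0.59 [ 424.8 -117.4    0. ]
top shell [263.1 159.9] 0.66 [658.   -9.2   0. ]
top cloud [210.1 166.3] 0.7 [644.1 120.8   0. ]
wrist cam at [ 287.7 -561.5  384. ]
```

View pics/scene0.png

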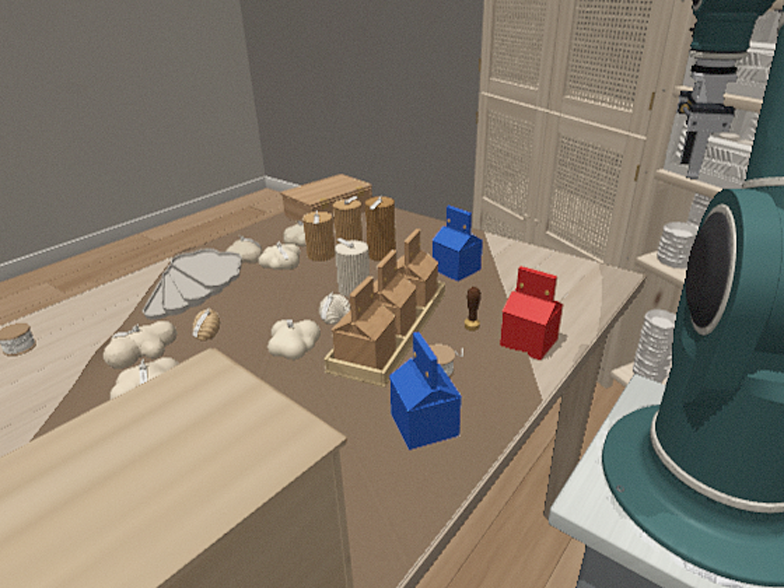

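View pics/top0.png

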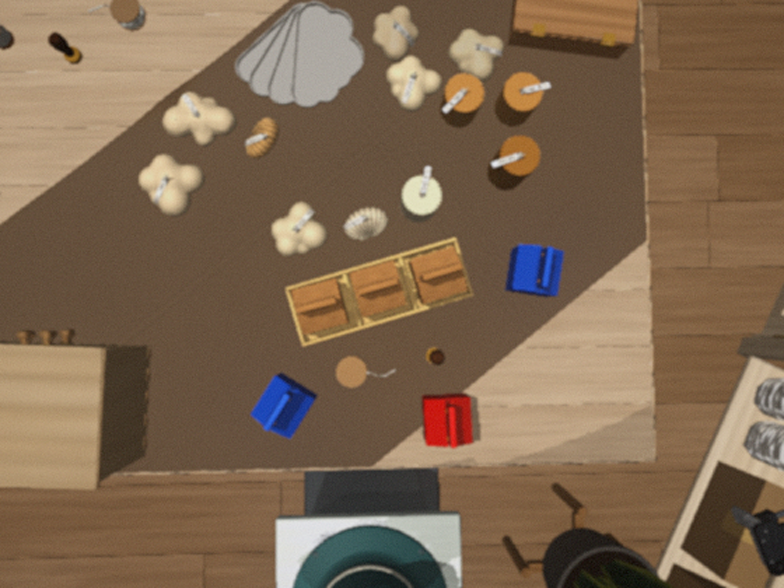

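```bash
python3 - <<'E'
from h import *
for n,(x0,y0,x1,y1) in {'top':(170,120,410,330),'scene':(190,140,400,310)}.items():
    im=snapshot(n);cv2.imwrite(f'pics/{n}crop.png',cv2.resize(im[y0:y1,x0:x1,::-1],None,fx=3.3,fy=2.85 if 0 else 3.3 if n=='scene' else 2.85,interpolation=cv2.INTER_CUBIC))
E
```

```text
(no output)
```

View pics/topcrop.png

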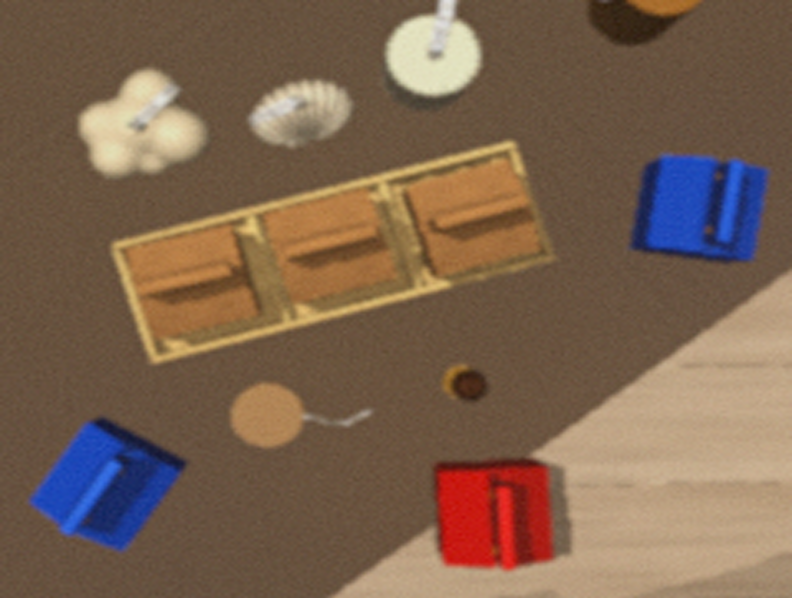

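View pics/scenecrop.png

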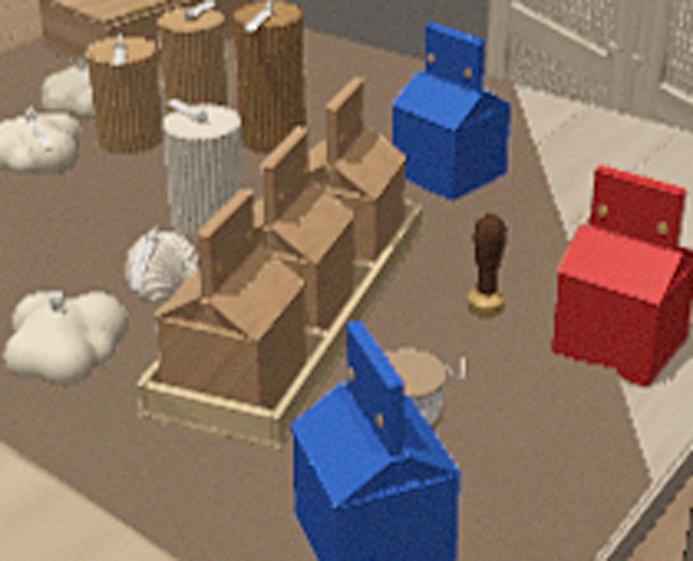

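The kraft boxes are the three in the tray, at about (228,217), (270,205) and (314,195) in the top view. The two blue boxes, at (385,190) and (200,290), and the red one at (319,302) are look-alikes outside the tray, so they stay untouched. Next I'll measure the lips, using the top, scene and wrist views.

```bash
python3 - <<'E'
from h import *
np.set_printoptions(precision=4,suppress=True)
p,Rm,s=pose();print(p,Rm);print(np.array(get_calibration('wrist')['mount']))
d=np.array([480,-60,340])-p;print('tool shift',Rm.T@d, 'yaw x',np.degrees(np.arctan2(Rm[1,0],Rm[0,0])))
E
```

```text
[ 216.5224 -586.2949  224.432 ] [[ 0.3465 -0.9381 -0.0001]
 [-0.9381 -0.3465  0.    ]
 [-0.      0.     -1.    ]]
[[   1.       -0.0002   -0.0008    1.3872]
 [   0.0004    0.9672    0.2539  -75.3606]
 [   0.0007   -0.2539    0.9672 -159.5563]
 [   0.        0.        0.        1.    ]]
tool shift [-402.4189 -429.4941 -115.5705] yaw x -69.72903249736964
```

```bash
python3 -m crank '{"xyz":[[-25,-25,-30],[-33,-35,-10],[-33,-35,-10],[-33,-35,-10],[-33,-35,-10],[-33,-35,-10],[-33,-35,-10],[-33,-35,-5],[-33,-35,-5],[-33,-35,-5]],"delta_rot":[[0,0,0],[0,0,0],[0,0,0],[0,0,0],[0,0,0],[0,0,0],[0,0,0],[0,0,0],[0,0,0],[0,0,0]],"hand":[-1,-1,-1,-1,-1,-1,-1,-1,-1,-1]}' 20
python3 -m crank '{"xyz":[[0,0,0],[0,0,0],[0,0,0],[0,0,0],[0,0,0],[0,0,0],[0,0,0],[0,0,0],[0,0,0],[0,0,0]],"delta_rot":[[0,0,-1.05],[0,0,-1.05],[0,0,-1.05],[0,0,-1.05],[0,0,-1.05],[0,0,-1.05],[0,0,-1.05],[0,0,-1.05],[0,0,-1.05],[0,0,-1.05]],"hand":[-1,-1,-1,-1,-1,-1,-1,-1,-1,-1]}'
python3 - <<'E'
from h import *
np.set_printoptions(precision=4,suppress=True)
p,Rm,s=pose();print(p,Rm,s['joints']);yaw=np.degrees(np.arctan2(Rm[1,0],Rm[0,0]));print('yaw',yaw)
print(Rm.T@(np.array([510,-35,340])-p))
E
```

```text
time: 2.3
position: [425.9, -159.3, 331.8]
orientation: [0.001, 0.818, -0.576, 0.001]
ft_force: [1.0, -1.6, 0.8]
width: 94.3
time: 3.3
position: [428.9, -151.6, 334.2]
orientation: [0.002, 0.991, 0.136, 0.002]
ft_force: [0.1, -0.2, 0.4]
width: 94.4
[ 428.8575 -151.586   334.163 ] [[ 0.9627  0.2704  0.0046]
 [ 0.2704 -0.9627 -0.004 ]
 [ 0.0033  0.0051 -1.    ]] [ 0.6587  0.0207 -0.3924  1.8583  0.0111  1.2587  0.5368]
yaw 15.686605350958988
[109.6611 -90.2757  -5.9348]
```

```bash
python3 -m crank '{"xyz":[[35,-30,-3],[35,-30,-3],[35,-25,-3],[30,-20,0],[0,0,0]],"delta_rot":[[0,0,0],[0,0,0],[0,0,0],[0,0,0],[0,0,0]],"hand":[-1,-1,-1,-1,-1]}'
python3 - <<'E'
from h import *
np.set_printoptions(precision=1,suppress=True)
C=cam('wrist');im=snapshot('wrist');save('w1.png',im)
np.save('w1C.npy',np.hstack([C[0],C[1],C[2][:,None]]))
for th in ['gift_box_1_mid','packing_tray']:
    for r in place_of(th,'wrist')[:5]: print(th,np.round(r['location']),round(r['conf'],2),atz(C,r['location'],76 if 'gift' in th else 0))
E
```

```text
time: 3.8
position: [532.2, -9.2, 344.1]
orientation: [0.003, 0.99, 0.141, 0.003]
ft_force: [-0.4, -0.1, -0.3]
width: 93.9
gift_box_1_mid [276. 192.] 0.95 [539.3 -22.5  76. ]
gift_box_1_mid [244. 371.] 0.95 [ 568.1 -282.4   76. ]
gift_box_1_mid [156.  10.] 0.92 [359.2 133.5  76. ]
gift_box_1_mid [ 88. 229.] 0.91 [ 325.4 -134.2   76. ]
packing_tray [278. 110.] 0.6 [515.8  72.5   0. ]
```

View pics/w1.png

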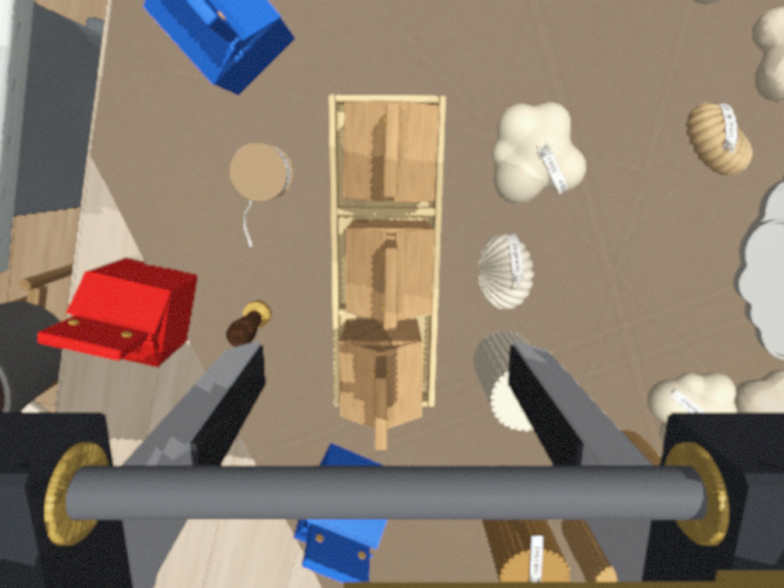

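```bash
python3 - <<'E'
import cv2
im=cv2.imread('pics/w1.png');cv2.imwrite('pics/w1c.png',cv2.resize(im[90:460,320:450],None,fx=3,fy=1.6,interpolation=cv2.INTER_CUBIC)) if 0 else None
a=cv2.resize(im[90:220,325:450],None,fx=4,fy=4,interpolation=cv2.INTER_CUBIC)
b=cv2.resize(im[210:340,325:450],None,fx=4,fy=4,interpolation=cv2.INTER_CUBIC)
c=cv2.resize(im[310:460,325:450],None,fx=4,fy=4,interpolation=cv2.INTER_CUBIC)
cv2.imwrite('pics/A.png',a);cv2.imwrite('pics/B.png',b);cv2.imwrite('pics/Cc.png',c)
E
```

```text
(no output)
```

View pics/A.png

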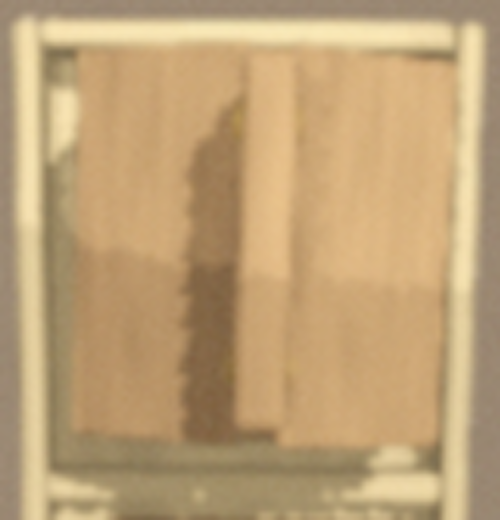

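View pics/B.png

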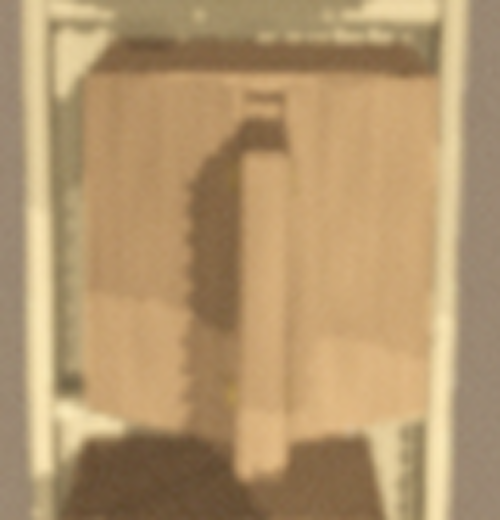

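View pics/Cc.png

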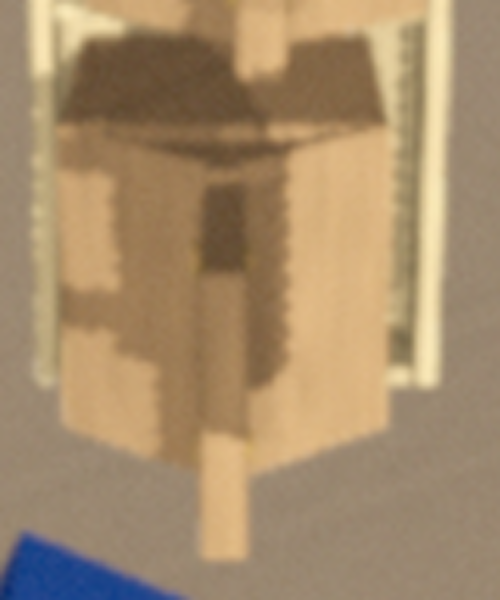

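```bash
cat > lips.py <<'E'
from h import *
M=np.load('w1C.npy');CW=(M[:,:3],M[:,3:6],M[:,6])
E={'A':((271,55),(258,430),90),'B':((264,152),(260,475),210),'C':((225,272),(223,558),310)}
def lips(z=146):
    out={}
    for k,(a,b,o) in E.items():
        out[k]=[atz(CW,((x/4+325+.5)/1.4-.5,(y/4+o+.5)/1.4-.5),z) for x,y in (a,b)]
    return out
E
python3 - <<'E'
from lips import *
np.set_printoptions(precision=1,suppress=True)
ims={n:snapshot(n).copy() for n in('top','scene')}
ims={n:cv2.resize(i,None,fx=4,fy=4,interpolation=cv2.INTER_CUBIC) for n,i in ims.items()}
for k,(a,b) in lips().items():
    d=a-b
    print(k,(a+b)/2,'len',np.linalg.norm(d),'yaw of box x',np.degrees(np.arctan2(d[1],d[0]))-90)
    for n in ims:
        for P in(a,b):
            u=(proj(cam(n),P)+.5)*4-.5;cv2.drawMarker(ims[n],tuple(int(v) for v in u),(0,255,0),cv2.MARKER_CROSS,10,1)
i=ims['top'][160*4:240*4,200*4:350*4];cv2.imwrite('pics/topm.png',i[:,:,::-1])
i=ims['scene'][155*4:275*4,220*4:330*4];cv2.imwrite('pics/scenem.png',i[:,:,::-1])
E
```

```text
A [515.3  71.1 146. ] len 61.99643561955634 yaw of box x 14.221636998711176
B [542.2 -22.7 146. ] len 61.542719398445264 yaw of box x 15.584346741864408
C [ 563.7 -123.1  146. ] len 62.62161039413962 yaw of box x 15.627025136711723
```

View pics/topm.png

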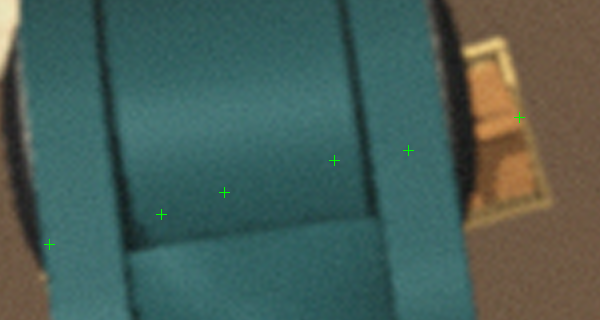

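View pics/scenem.png

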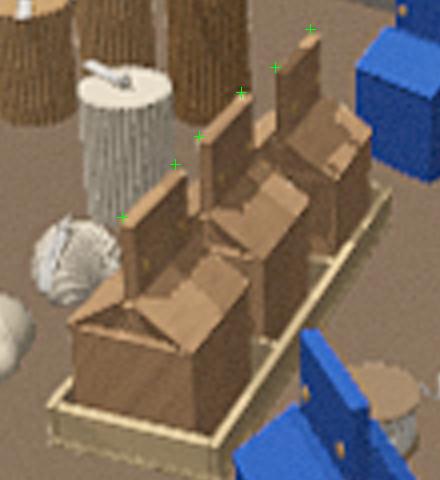

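```bash
python3 - <<'E'
from lips import *
np.set_printoptions(precision=1,suppress=True)
obs={'A':((128,222),(183,175)),'B':((207,145),(247,97)),'C':((281,75),(318,38))}
CS=cam('scene')
im=cv2.imread('pics/top0.png');im=cv2.resize(im,None,fx=4,fy=4,interpolation=cv2.INTER_CUBIC)
for k,(a,b) in E.items() if 0 else []: pass
for k in obs:
    a,b,o=E[k];X=[]
    for e,s in ((a,obs[k][0]),(b,obs[k][1])):
        w=ray(CW,((e[0]/4+325.5)/1.4-.5,(e[1]/4+o+.5)/1.4-.5)); sc=ray(CS,((s[0]+880+.5)/4-.5,(s[1]+620+.5)/4-.5))
        x,r=tri([w,sc]);X.append(x);print(k,x,np.round(r,1))
        for Q,c in((x,(0,255,0)),):
            u=(proj(cam('top'),Q)+.5)*5.6-.5;cv2.drawMarker(im,tuple(int(v) for v in u),c,cv2.MARKER_CROSS,10,1)
    d=X[0]-X[1];print('mid',(X[0]+X[1])/2,np.linalg.norm(d),np.degrees(np.arctan2(d[1],d[0]))-90)
cv2.imwrite('pics/top0m.png',im[920:1400,1130:1900])
E
```

```text
A [506.6 100.6 143.4] [1.3 1.3]
A [521.7  39.5 139.2] [1.8 1.8]
mid [514.2  70.  141.3] 63.101592161182346 13.84200871097751
B [533.    4.7 139.7] [1.8 1.8]
B [549.9 -54.7 141.9] [1.5 1.5]
mid [541.4 -25.  140.8] 61.80532309521605 15.87466076477395
C [555.3 -96.7 139.1] [1.1 1.1]
C [ 572.7 -159.7  137.1] [1.4 1.4]
mid [ 564.  -128.2  138.1] 65.3958035631239 15.390431768623742
```

View pics/top0m.png

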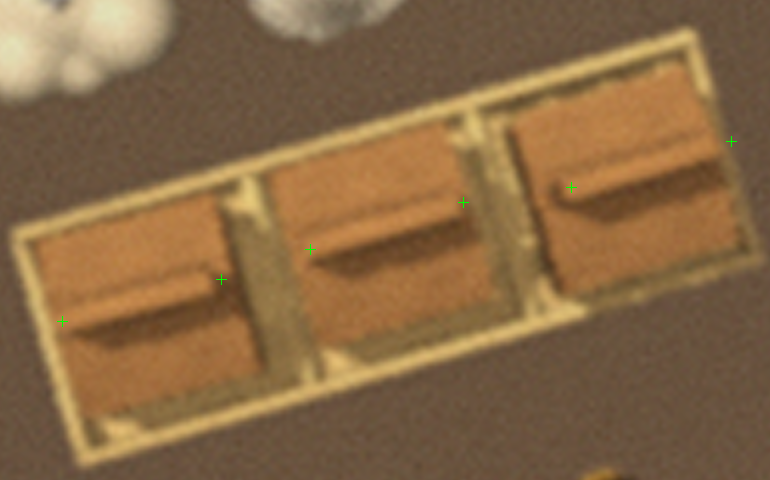

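```bash
cat > go.py <<'E'
from h import *
import sys
np.set_printoptions(precision=2,suppress=True)
p,Rm,s=pose()
T={'A':[515,70.5,126],'B':[542,-24,126],'C':[564,-125,126]}
print(p,'yaw',np.degrees(np.arctan2(Rm[1,0],Rm[0,0])),'tilt vec tool',Rm.T@[0,0,-1],'ft',np.array(s['ft_force']),'w',s['width'],'t',s['time'])
for k,v in T.items(): print(k,Rm.T@(np.array(v)-p))
E
python3 go.py
```

```text
[530.16 -14.34 344.44] yaw 15.802577942601365 tilt vec tool [-0.   -0.01  1.  ] ft [-0.29 -0.25 -0.09] w 93.77548870456242 t 4.05
A [  7.56 -87.59 217.74]
B [  7.81  10.68 218.57]
C [  1.47 113.85 219.41]
```

```bash
python3 -m crank '{"xyz":[[4,5,36],[4,5,36],[0,0,36],[0,0,32],[0,0,0],[0,0,0]],"delta_rot":[[0.05,0,0],[0,0,0],[0,0,0],[0,0,0],[0,0,0],[0,0,0]],"hand":[-1,-1,-1,-1,-1,-1]}'
python3 go.py
python3 - <<'E'
from h import *
im=snapshot('wrist');save('w2.png',im)
E
```

```text
time: 4.65
position: [540.7, -29.3, 203.7]
orientation: [0.003, 0.991, 0.133, 0.005]
ft_force: [-0.1, -1.0, 0.8]
width: 94.1
[540.7  -29.3  203.66] yaw 15.25360329061938 tilt vec tool [-0.01 -0.01  1.  ] ft [-0.09 -0.99  0.82] w 94.06015287627507 t 4.65
A [   0.81 -103.55   77.  ]
B [ 1.99 -5.28 77.65]
C [-3.36 97.95 78.28]
```

View pics/w2.png

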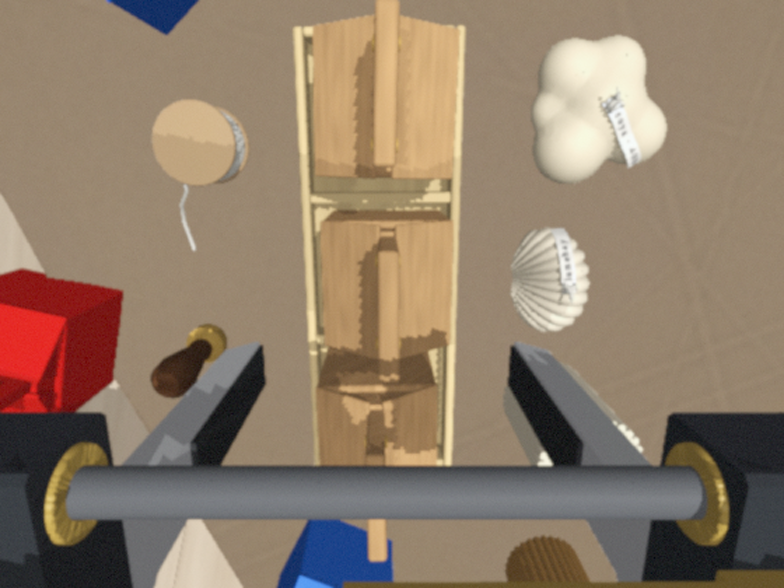

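```bash
python3 - <<'E'
from h import *
np.set_printoptions(precision=1,suppress=True)
C=cam('wrist');p,Rm,s=pose();print(p)
for z in(146,141):
  for k,a in {'B1':(388,250),'B2':(388,390),'A2':(385,165)}.items():
    X=atz(C,((a[0]+.5)/1.4-.5,(a[1]+.5)/1.4-.5),z);print(z,k,X,Rm.T@(X-p))
im=cv2.imread('pics/w2.png');cv2.imwrite('pics/w2c.png',cv2.resize(im[220:440,310:470],None,fx=3.5,fy=2.7*1,interpolation=cv2.INTER_CUBIC))
E
```

```text
[540.7 -29.4 203.8]
146 B1 [533.9   7.1 146. ] [  2.6 -37.4  57.5]
146 B2 [551.6 -57.6 146. ] [ 2.6 29.7 58. ]
146 A2 [523.2  41.6 146. ] [  1.3 -73.5  57.3]
141 B1 [534.2   6.3 141. ] [  2.6 -36.6  62.5]
141 B2 [552.3 -59.9 141. ] [ 2.6 32.  63. ]
141 A2 [523.2  41.6 141. ] [  1.3 -73.6  62.3]
```

View pics/w2c.png

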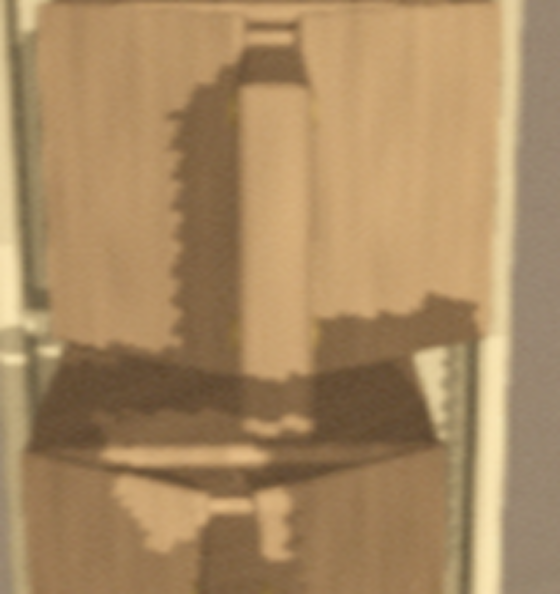

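```bash
python3 -m crank '{"xyz":[[2,-5,0],[0,0,30],[0,0,25],[0,0,13],[0,0,0]],"delta_rot":[[0.05,-0.05,0],[0,0,0],[0,0,0],[0,0,0],[0,0,0]],"hand":[-1,-1,-1,-1,-1]}'
python3 go.py
```

```text
time: 5.2
position: [546.0, -23.5, 141.9]
orientation: [0.001, 0.991, 0.132, 0.006]
ft_force: [1.0, 0.1, 0.1]
width: 93.8
[546.02 -23.5  141.89] yaw 15.158935618852654 tilt vec tool [-0.01 -0.    1.  ] ft [1.04 0.08 0.13] w 93.78099409673868 t 5.2
A [ -5.54 -98.9   15.49]
B [-4.19 -0.62 15.84]
C [ -9.37 102.61  16.14]
```

```bash
python3 -m crank '{"xyz":[[-3,0,10],[0,0,8],[0,0,0]],"delta_rot":[[0,-0.07,0],[0,0,0],[0,0,0]],"hand":[-1,-1,-1]}'
python3 go.py
```

```text
time: 5.5
position: [544.5, -24.3, 125.3]
orientation: [0.002, 0.991, 0.132, 0.002]
ft_force: [0.2, -0.5, 0.8]
width: 94.1
[544.52 -24.25 125.28] yaw 15.148540693340525 tilt vec tool [-0. -0.  1.] ft [ 0.17 -0.53  0.82] w 94.07510507343034 t 5.5
A [ -3.73 -99.17  -1.19]
B [-2.36 -0.9  -0.73]
C [ -7.52 102.34  -0.27]
```

Now I'll close on the lip at 20 N.

```bash
python3 -m crank '{"xyz":[[-2,0,0],[0,0,0],[0,0,0],[0,0,0],[0,0,0],[0,0,0],[0,0,0],[0,0,0]],"delta_rot":[[0,0,0],[0,0,0],[0,0,0],[0,0,0],[0,0,0],[0,0,0],[0,0,0],[0,0,0]],"hand":[1,1,1,1,1,1,1,1]}' 20
python3 go.py
```

```text
time: 6.3
position: [543.2, -24.9, 126.8]
orientation: [0.002, 0.991, 0.132, 0.003]
ft_force: [0.1, 0.5, -0.2]
width: 33.5
[543.2  -24.89 126.78] yaw 15.135500479887567 tilt vec tool [-0.01 -0.01  1.  ] ft [ 0.11  0.46 -0.16] w 33.52927563545134 t 6.3
A [ -2.32 -99.45   0.23]
B [-0.93 -1.18  0.77]
C [ -6.07 102.06   1.31]
```

```bash
python3 -m crank '{"xyz":[[0,0,0],[0,0,0],[0,0,0],[0,0,0],[0,0,0],[0,0,0]],"delta_rot":[[0,0,0],[0,0,0],[0,0,0],[0,0,0],[0,0,0],[0,0,0]],"hand":[1,1,1,1,1,1]}' 20
for i in 1 2 3; do python3 go.py|head -1; done
```

```text
time: 6.9
position: [543.0, -24.9, 126.6]
orientation: [0.002, 0.991, 0.132, 0.003]
ft_force: [-0.7, 0.2, -0.6]
width: 9.8
[542.99 -24.9  126.56] yaw 15.138815152935877 tilt vec tool [-0.   -0.01  1.  ] ft [-0.68  0.19 -0.55] w 9.792195258947341 t 6.9
[542.99 -24.9  126.56] yaw 15.138815152935877 tilt vec tool [-0.   -0.01  1.  ] ft [-0.68  0.19 -0.55] w 9.792195258947341 t 6.9
[542.99 -24.9  126.56] yaw 15.138815152935877 tilt vec tool [-0.   -0.01  1.  ] ft [-0.68  0.19 -0.55] w 9.792195258947341 t 6.9
```

Width is 9.8 mm, which matches the 10 mm lip. Next is a lift of about 10 mm.

```bash
python3 -m crank '{"xyz":[[0,0,-4],[0,0,-4],[0,0,-4],[0,0,0],[0,0,0]],"delta_rot":[[0,0,0],[0,0,0],[0,0,0],[0,0,0],[0,0,0]],"hand":[1,1,1,1,1]}'
for i in 1 2 3; do python3 -m crank '{"xyz":[[0,0,0]],"delta_rot":[[0,0,0]],"hand":[1]}'; done; python3 go.py|head -1
```

```text
time: 7.4
position: [543.1, -24.8, 140.0]
orientation: [0.002, 0.991, 0.132, 0.003]
ft_force: [-0.2, 0.7, -0.4]
width: 9.5
time: 7.5
position: [543.1, -24.8, 140.0]
orientation: [0.002, 0.991, 0.132, 0.003]
ft_force: [-0.3, 0.6, -1.2]
width: 9.9
time: 7.6
position: [543.0, -24.9, 140.0]
orientation: [0.002, 0.991, 0.132, 0.003]
ft_force: [0.3, -0.6, -0.3]
width: 10.1
time: 7.7
position: [543.0, -24.9, 139.8]
orientation: [0.002, 0.991, 0.132, 0.003]
ft_force: [0.7, -0.4, -0.6]
width: 9.7
[542.98 -24.85 139.84] yaw 15.138842708519382 tilt vec tool [-0.01 -0.01  1.  ] ft [ 0.75 -0.37 -0.57] w 9.6705042036917 t 7.7
```

Fz is about -0.6 N against a free reading of about +0.3 N. That is roughly 0.9 N, which fits an empty box. I'll check in a picture that it really left the floor, so the reading isn't just a slip.

```bash
python3 - <<'E'
from h import *
im=snapshot('scene');cv2.imwrite('pics/s2.png',cv2.resize(im[140:280,200:360,::-1],None,fx=4.2,fy=4.2,interpolation=cv2.INTER_CUBIC))
E
```

```text
(no output)
```

View pics/s2.png

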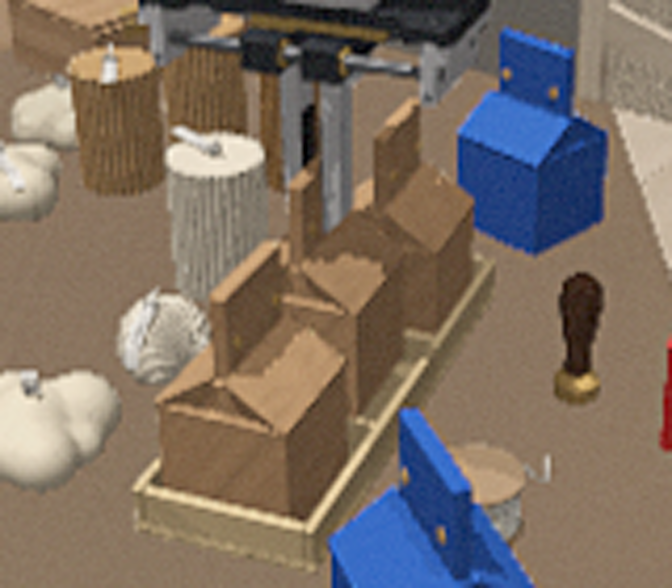

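The middle box B is lifted: its lip top now sits at about (271,183), up from about (271,191), and it stays upright. So B is empty, and I'll put it down.

```bash
python3 -m crank '{"xyz":[[0,0,4],[0,0,4],[0,0,3],[0,0,2],[0,0,0],[0,0,0]],"delta_rot":[[0,0,0],[0,0,0],[0,0,0],[0,0,0],[0,0,0],[0,0,0]],"hand":[1,1,1,1,1,1]}'
python3 go.py|head -1
```

```text
time: 8.35
position: [543.4, -24.9, 126.1]
orientation: [0.003, 0.991, 0.132, 0.003]
ft_force: [-1.5, -0.1, 4.6]
width: 10.2
[543.45 -24.9  126.07] yaw 15.139671600267278 tilt vec tool [-0.01 -0.01  1.  ] ft [-1.47 -0.12  4.59] w 10.155317825512654 t 8.35
```

```bash
python3 -m crank '{"xyz":[[0,0,0],[0,0,0],[0,0,0],[0,0,0],[0,0,0],[0,0,0]],"delta_rot":[[0,0,0],[0,0,0],[0,0,0],[0,0,0],[0,0,0],[0,0,0]],"hand":[0.1,0.1,0.1,0.1,0.1,0.1]}'
python3 -m crank '{"xyz":[[0,0,-10],[0,0,-20],[0,0,-20],[0,0,-15],[0,0,0]],"delta_rot":[[0,0,0],[0,0,0],[0,0,0],[0.05,-0.05,0],[0,0,0]],"hand":[0.1,0.1,0.1,0.1,0.1]}'
python3 go.py
```

```text
time: 8.95
position: [543.5, -24.9, 125.7]
orientation: [0.002, 0.991, 0.132, 0.003]
ft_force: [-0.5, -0.2, -0.3]
width: 42.3
time: 9.45
position: [543.0, -24.2, 195.4]
orientation: [-0.001, 0.991, 0.132, -0.001]
ft_force: [0.7, -0.8, -1.1]
width: 41.9
[542.99 -24.18 195.41] yaw 15.179578089856257 tilt vec tool [0. 0. 1.] ft [ 0.74 -0.85 -1.12] w 41.8739206873835 t 9.45
A [ -2.11 -98.58  69.59]
B [-0.8  -0.31 69.41]
C [ -6.01 102.93  69.24]
```

```bash
python3 -m crank '{"xyz":[[-1,-35,0],[0,-35,0],[0,-25,0],[0,0,0],[0,0,0]],"delta_rot":[[0,0,0.15],[0,0,0],[0,0,0],[0,0,0],[0,0,0]],"hand":[0.1,0.1,0.1,0.1,0.1]}'
python3 go.py
python3 - <<'E'
from h import *
im=snapshot('wrist');save('w3.png',im)
E
```

```text
time: 9.95
position: [517.3, 69.6, 195.2]
orientation: [-0.0, 0.993, 0.12, -0.0]
ft_force: [0.2, -0.4, -0.7]
width: 42.2
[517.34  69.59 195.22] yaw 13.81384613754515 tilt vec tool [0. 0. 1.] ft [ 0.21 -0.37 -0.69] w 42.1742072133828 t 9.95
A [-2.03 -1.4  69.23]
B [ 1.62 96.82 69.17]
C [ -1.13 200.15  69.11]
```

View pics/w3.png

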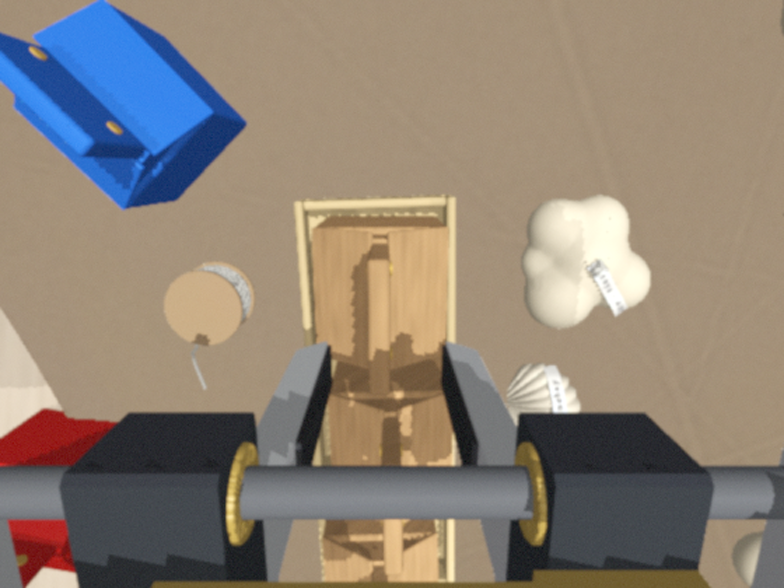

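```bash
python3 - <<'E'
from h import *
np.set_printoptions(precision=1,suppress=True)
C=cam('wrist');p,Rm,s=pose();print(p)
for a in ((378,259),(379,393)):
    X=atz(C,((a[0]+.5)/1.4-.5,(a[1]+.5)/1.4-.5),145);print(X,Rm.T@(X-p))
E
```

```text
[517.3  69.6 195.2]
[507.4 103.  145. ] [ -1.7 -34.7  50.3]
[522.4  42.6 145. ] [-1.5 27.5 50.2]
```

```bash
python3 -m crank '{"xyz":[[-2,-3,15],[0,0,20],[0,0,15],[0,0,5],[0,0,0]],"delta_rot":[[0,0,0],[0,0,0],[0,0,0],[0,0,0],[0,0,0]],"hand":[0.1,0.1,0.1,0.1,0.1]}'
python3 go.py
```

```text
time: 10.5
position: [515.9, 67.5, 138.2]
orientation: [0.0, 0.993, 0.117, 0.0]
ft_force: [0.0, 0.5, 0.3]
width: 42.3
[515.89  67.51 138.2 ] yaw 13.467594221433188 tilt vec tool [-0. -0.  1.] ft [0.02 0.5  0.35] w 42.264089081624796 t 10.5
A [-0.17 -3.12 12.2 ]
B [ 4.08 95.07 12.23]
C [  1.95 198.42  12.26]
```

```bash
python3 -m crank '{"xyz":[[0,-5,8],[0,-1,4],[0,0,0],[0,0,0],[0,0,0],[0,0,0],[0,0,0],[0,0,0],[0,0,0]],"delta_rot":[[0,0,0],[0,0,0],[0,0,0],[0,0,0],[0,0,0],[0,0,0],[0,0,0],[0,0,0],[0,0,0]],"hand":[0.1,0.1,0.1,1,1,1,1,1,1]}' 20
python3 go.py|head -2
```

```text
time: 11.4
position: [515.7, 73.3, 127.4]
orientation: [0.0, 0.993, 0.117, 0.002]
ft_force: [0.3, 1.0, -0.7]
width: 10.1
[515.67  73.26 127.38] yaw 13.405776936602349 tilt vec tool [-0. -0.  1.] ft [ 0.29  0.99 -0.67] w 10.099301120048063 t 11.4
A [-1.3   2.52  1.38]
```

```bash
python3 -m crank '{"xyz":[[0,0,0],[0,0,0],[0,0,-4],[0,0,-4],[0,0,-4],[0,0,0],[0,0,0]],"delta_rot":[[0,0,0],[0,0,0],[0,0,0],[0,0,0],[0,0,0],[0,0,0],[0,0,0]],"hand":[1,1,1,1,1,1,1]}'
for i in 1 2 3; do python3 -m crank '{"xyz":[[0,0,0]],"delta_rot":[[0,0,0]],"hand":[1]}'; done
```

```text
time: 12.1
position: [515.7, 73.3, 140.7]
orientation: [0.0, 0.993, 0.117, 0.002]
ft_force: [-0.4, -0.7, -1.1]
width: 10.1
time: 12.2
position: [515.7, 73.3, 140.7]
orientation: [0.0, 0.993, 0.117, 0.002]
ft_force: [-0.7, -0.0, -1.7]
width: 10.0
time: 12.3
position: [515.6, 73.2, 140.7]
orientation: [0.0, 0.993, 0.117, 0.002]
ft_force: [0.1, 1.1, -1.0]
width: 10.0
time: 12.4
position: [515.6, 73.2, 140.6]
orientation: [0.0, 0.993, 0.117, 0.002]
ft_force: [-0.6, 0.4, -1.4]
width: 9.9
```

The reading is about -1.3 N, so A is empty too, and C must be the packed one. I'll put A down.

```bash
python3 -m crank '{"xyz":[[0,0,4],[0,0,4],[0,0,3],[0,0,2],[0,0,0],[0,0,0]],"delta_rot":[[0,0,0],[0,0,0],[0,0,0],[0,0,0],[0,0,0],[0,0,0]],"hand":[1,1,1,1,1,1]}'
python3 -m crank '{"xyz":[[0,0,0],[0,0,0],[0,0,0],[0,0,0],[0,0,0],[0,0,0]],"delta_rot":[[0,0,0],[0,0,0],[0,0,0],[0,0,0],[0,0,0],[0,0,0]],"hand":[0.1,0.1,0.1,0.1,0.1,0.1]}'
python3 -m crank '{"xyz":[[0,0,-10],[0,0,-20],[0,0,-20],[0,0,-15],[0,0,0]],"delta_rot":[[0,0,0],[0,0,0],[0,0,0],[0,0,0],[0,0,0]],"hand":[0.1,0.1,0.1,0.1,0.1]}'
python3 go.py
```

```text
time: 13.0
position: [515.9, 73.1, 126.4]
orientation: [0.001, 0.993, 0.117, 0.002]
ft_force: [-1.4, -0.2, 3.6]
width: 10.3
time: 13.6
position: [516.0, 73.2, 126.2]
orientation: [0.0, 0.993, 0.117, 0.002]
ft_force: [-0.9, 0.0, -0.2]
width: 42.3
time: 14.1
position: [515.6, 73.7, 195.8]
orientation: [0.0, 0.993, 0.117, 0.002]
ft_force: [0.4, 0.3, -0.1]
width: 42.1
[515.59  73.68 195.81] yaw 13.445566029526049 tilt vec tool [-0. -0.  1.] ft [ 0.43  0.29 -0.1 ] w 42.14857666933546 t 14.1
A [-1.54  2.9  69.81]
B [  2.75 101.09  69.9 ]
C [  0.66 204.44  69.98]
```

```bash
python3 -m crank '{"xyz":[[0,30,0],[-2,40,0],[-2,40,0],[-2,40,0],[0,30,0],[0,15,0],[0,0,0],[0,0,0]],"delta_rot":[[0,0,-0.25],[0,0,0],[0,0,0],[0,0,0],[0,0,0],[0,0,0],[0,0,0],[0,0,0]],"hand":[0.1,0.1,0.1,0.1,0.1,0.1,0.1,0.1]}'
python3 go.py
python3 - <<'E'
from h import *
im=snapshot('wrist');save('w4.png',im)
E
```

```text
time: 14.9
position: [561.6, -120.8, 195.0]
orientation: [-0.0, 0.991, 0.137, 0.002]
ft_force: [0.2, 0.6, -0.2]
width: 42.0
[ 561.63 -120.75  194.99] yaw 15.75594248303883 tilt vec tool [-0.  0.  1.] ft [ 0.21  0.55 -0.16] w 41.96578710610633 t 14.9
A [   6.83 -196.73   69.02]
B [  7.15 -98.45  69.02]
C [ 0.9   4.73 69.  ]
```

View pics/w4.png

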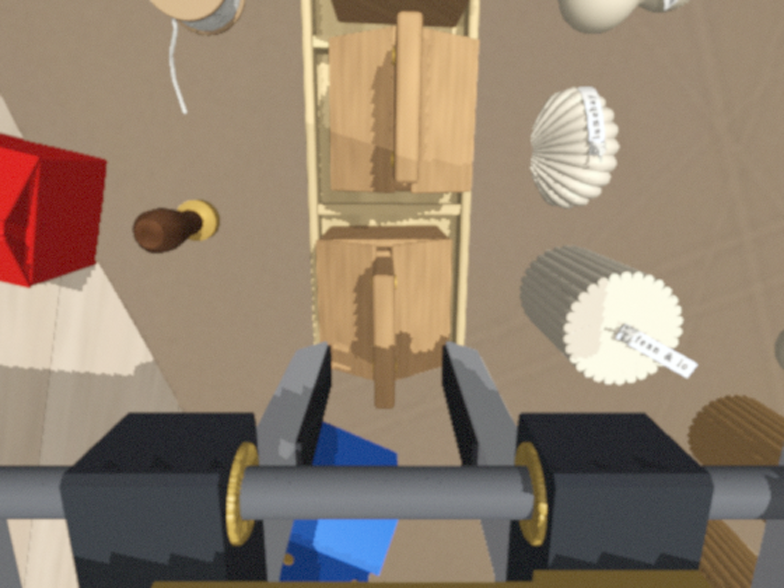

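```bash
python3 - <<'E'
from h import *
np.set_printoptions(precision=1,suppress=True)
C=cam('wrist');p,Rm,s=pose();print(p)
for a in ((384,273),(384,408)):
    X=atz(C,((a[0]+.5)/1.4-.5,(a[1]+.5)/1.4-.5),145);print(X,Rm.T@(X-p))
E
```

```text
[ 561.6 -120.6  195. ]
[554.8 -92.7 145. ] [  0.8 -28.6  50. ]
[ 572. -154.  145.] [ 0.7 35.  50. ]
```

The lip is 64 mm long at z ≈ 145, and its middle is offset by about (0.8, 3.2) from the tool. I'll descend.

```bash
python3 -m crank '{"xyz":[[1,3,15],[0,0,20],[0,0,15],[0,0,5],[0,0,0]],"delta_rot":[[0,0,0],[0,0,0],[0,0,0],[0,0,0],[0,0,0]],"hand":[0.1,0.1,0.1,0.1,0.1]}'
python3 go.py
```

```text
time: 15.45
position: [563.3, -117.4, 136.0]
orientation: [-0.001, 0.99, 0.141, 0.002]
ft_force: [-0.1, -0.5, 0.8]
width: 42.1
[ 563.29 -117.37  136.  ] yaw 16.223945806847258 tilt vec tool [-0.  0.  1.] ft [-0.12 -0.51  0.79] w 42.142351974991044 t 15.45
A [   6.09 -193.88   10.22]
B [  5.61 -95.59  10.12]
C [-1.49  7.53  9.99]
```

```bash
python3 -m crank '{"xyz":[[-1,6,7],[0,1,2],[0,0,0],[0,0,0],[0,0,0],[0,0,0],[0,0,0],[0,0,0],[0,0,0],[0,0,0]],"delta_rot":[[0,0,0],[0,0,0],[0,0,0],[0,0,0],[0,0,0],[0,0,0],[0,0,0],[0,0,0],[0,0,0],[0,0,0]],"hand":[0.1,0.1,0.1,1,1,1,1,1,1,1]}' 45
python3 go.py
```

```text
time: 16.45
position: [564.6, -124.5, 127.4]
orientation: [-0.0, 0.99, 0.141, 0.002]
ft_force: [0.3, 0.5, -2.3]
width: 10.0
[ 564.63 -124.54  127.42] yaw 16.262171152426358 tilt vec tool [-0.  0.  1.] ft [ 0.26  0.5  -2.3 ] w 9.996546607922168 t 16.45
A [   6.97 -201.13    1.51]
B [   6.42 -102.85    1.48]
C [-0.74  0.27  1.42]
```

```bash
python3 -m crank '{"xyz":[[0,0,0],[0,0,-4],[0,0,-4],[0,0,-4],[0,0,0],[0,0,0]],"delta_rot":[[0,0,0],[0,0,0],[0,0,0],[0,0,0],[0,0,0],[0,0,0]],"hand":[1,1,1,1,1,1]}'
for i in 1 2 3; do python3 -m crank '{"xyz":[[0,0,0]],"delta_rot":[[0,0,0]],"hand":[1]}'; done; python3 go.py|head -1
```

```text
time: 17.05
position: [564.4, -124.5, 140.4]
orientation: [-0.001, 0.99, 0.141, 0.002]
ft_force: [-0.6, 0.2, -5.4]
width: 9.9
time: 17.15
position: [564.4, -124.5, 140.4]
orientation: [-0.001, 0.99, 0.141, 0.002]
ft_force: [0.2, 0.6, -4.9]
width: 9.6
time: 17.25
position: [564.3, -124.4, 140.3]
orientation: [-0.001, 0.99, 0.141, 0.002]
ft_force: [-0.3, 0.5, -5.7]
width: 10.0
time: 17.35
position: [564.3, -124.5, 140.2]
orientation: [-0.001, 0.99, 0.141, 0.002]
ft_force: [-0.7, 0.4, -5.4]
width: 9.8
[ 564.3  -124.47  140.21] yaw 16.26377736278289 tilt vec tool [-0.  0.  1.] ft [-0.69  0.39 -5.42] w 9.840191349644769 t 17.35
```

The load is 5.4 N, so C is the packed one. I'll lift it out to a TCP height of about 250 mm, which puts its underside at about 129 mm.

```bash
python3 -m crank '{"xyz":[[0,0,-6],[0,0,-12],[0,0,-15],[0,0,-15],[0,0,-15],[0,0,-15],[0,0,-14],[0,0,-10],[0,0,-5],[0,0,0]],"delta_rot":[[0,0,0],[0,0,0],[0,0,0],[0,0,0],[0,0,0],[0,0,0],[0,0,0],[0,0,0],[0,0,0],[0,0,0]],"hand":[1,1,1,1,1,1,1,1,1,1]}'
python3 -m crank '{"xyz":[[0,0,0],[0,0,0],[0,0,0],[0,0,0],[0,0,0],[0,0,0]],"delta_rot":[[0,0,0],[0,0,0],[0,0,0],[0,0,0],[0,0,0],[0,0,0]],"hand":[1,1,1,1,1,1]}'
python3 go.py|head -1
python3 - <<'E'
from h import *
np.set_printoptions(precision=1,suppress=True)
im=snapshot('scene');cv2.imwrite('pics/s3.png',cv2.resize(im[110:290,190:370,::-1],None,fx=3.3,fy=3.3,interpolation=cv2.INTER_CUBIC))
C=cam('wrist');im=snapshot('wrist');save('w5.png',im)
E
```

```text
time: 18.35
position: [564.0, -124.1, 258.0]
orientation: [-0.0, 0.99, 0.142, 0.003]
ft_force: [-0.2, -1.4, -5.9]
width: 10.0
time: 18.95
position: [563.1, -124.0, 255.7]
orientation: [-0.001, 0.99, 0.142, 0.001]
ft_force: [-1.3, 0.0, -5.4]
width: 10.1
[ 563.08 -124.01  255.66] yaw 16.324722474283092 tilt vec tool [-0.  0.  1.] ft [-1.34  0.02 -5.37] w 10.108890635094346 t 18.95
```

View pics/s3.png

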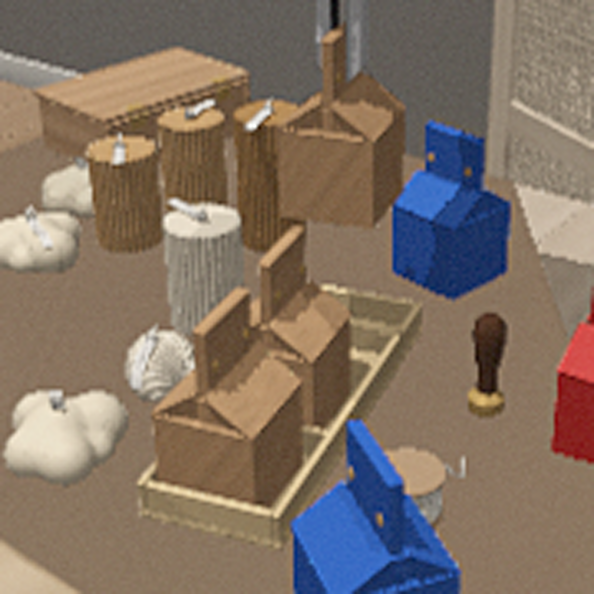

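View pics/w5.png

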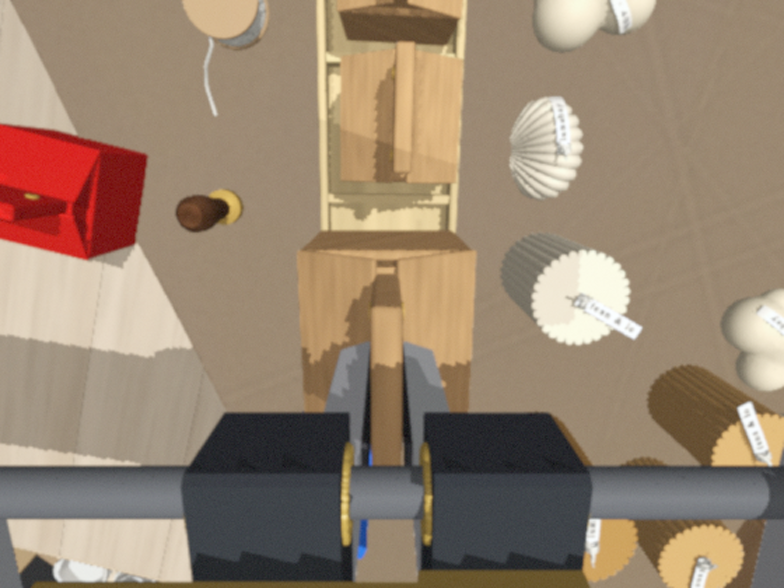

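The packed box hangs level at about (294,155) in the scene view, above its empty compartment. A and B stand upright in theirs, and the things round the tray look unmoved. One last check that it is still before I hand in.

```bash
python3 -m crank '{"xyz":[[0,0,0],[0,0,0],[0,0,0],[0,0,0],[0,0,0]],"delta_rot":[[0,0,0],[0,0,0],[0,0,0],[0,0,0],[0,0,0]],"hand":[1,1,1,1,1]}'
python3 - <<'E'
from h import *
np.set_printoptions(precision=4,suppress=True)
print(np.array(observe()['joint_velocities']))
for n in ['scene']:
    snapshot(n);C=cam(n)
    for th in ['spool','stamp','pillar','shell','cloud']: 
        for r in place_of(th,n)[:1]: print(th,atz(C,r['location'],0).round(1))
p,Rm,s=pose();print(p,s['ft_force'],s['width'])
finish_job()
E
```

```text
time: 19.55
position: [563.2, -124.0, 255.8]
orientation: [-0.001, 0.99, 0.142, 0.002]
ft_force: [0.4, 0.2, -5.4]
width: 9.5
[-0.     -0.0018 -0.0001  0.0005  0.0008  0.0002 -0.0005]
spool [407.1   0.4   0. ]
stamp [ 424.1 -118.4    0. ]
pillar [ 697.2 -105.     0. ]
shell [656.5   0.2   0. ]
cloud [645.3 108.7   0. ]
[ 563.1564 -123.984   255.8145] [ 0.4314  0.3569 -5.5464] 9.479175956753416
the job is handed in; nothing more can be done
```

I found the packed box, lifted it out of the tray and handed the job in while still holding it. No verdict was reported.

- **Finding it:** I lifted the middle box and then the left (+y) one by the lip, about 13 mm each. Both read only about 1 N, so they are empty, and I set them back in their own compartments. The right (-y) box read about 5.4 N, so it is the packed one.
- **Final hold:** By arm kinematics its underside is about 134 mm above the table. The tool is level, joint speeds are near zero, the grip is set to 45 N and the fingers read about 10 mm on the lip. The job took about 20 s.
- **Empty boxes and things round the tray:** In the last pictures both empty boxes stand upright in their compartments, and nothing round the tray looks disturbed.
- **Disagreements:**
  - The first two-view measurement put the lip tops at 138–143 mm instead of the stated 146 mm, within the camera error. The grasps closed on the lips at the planned height.
  - The network's last floor positions differ by 3–14 mm from its first ones. The largest shifts were the pillar (about 14 mm) and the cloud candle (about 12 mm). I put this down to network scatter, because no contact with these things showed in the forces or pictures.

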